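Dig out a mated connector sample and part it

ROBOT

A 6-joint arm with a two-finger parallel gripper is mounted at the origin on the work surface. World frame = base frame: x ahead of the robot, y to its left, z up, the work surface at z = 0. Lengths are in mm, angles in rad, forces in N, time in s.
With the tool pointing down it reaches from about 350 to 775 mm from the base axis. Payload 7.3 kg.
Tool frame: the origin (TCP) lies midway between the tips of the shut fingers; the grasp point (between the pads) lies 19 mm behind it; z points along the fingers, y is the line along which they close (so a half turn about z gives the same grasp; the last joint's range is limited). The gripper opens to 92 mm and grips with 3 to 60 N. Pads are 19 mm wide; open, the fingers measure 130 mm over their backs; the gripper's body (75 mm by 190 mm) begins 47 mm behind the grasp point.
Start: joints at [-1.294, 0.342, 1.524, -0, 1.275, -0.146], TCP at [215.439, -478.78, 226.741] pointing down, gripper open.
Joint ranges: [-2.53, 2.53], [-0.77, 2.02], [0.04, 2.7], [-1, 4.14], [0.28, 2.66], [-3.11, 3.11]. Speed limits (rad/s): [2.57, 2.57, 3.14, 3.14, 3.14, 3.14].

INTERFACE

Orientations are given as [roll, pitch, yaw] about the fixed x, y, z axes, in that order (R = Rz(yaw) Ry(pitch) Rx(roll)).
In Python, from plant import get_obs, capture, camera_model, close_job, search_frame, regions_of, pinpoint gives the robot as it stands. The module is installed in compiled form; this text tells all that it offers.
- The arm moves only by the shell command python3 -m pendant 'ROWS'. ROWS is JSON, one flat list of numbers, 7 for each row, row after row: the shift along the tool's x, y, z in units of 30 mm (1.0 is 30 mm), then the turn, a rotation vector about the tool's x, y, z in units of 4 degrees (1.0 is 4 degrees), then the closure, from -1 (fully open) to 1 (shut), so that 0 is half open. In form: [dx, dy, dz, wx, wy, wz, gripper, dx, dy, dz, wx, wy, wz, gripper, ...]. A call has 1 to 12 rows; each row shifts and turns the commanded pose from where the row before left it, along the tool's axes as they then stand; what a row does not reach is not made up. A row lasts 1/10 s, in which the tool goes at most 50 mm and 8.59 degrees, less where a joint would pass 70% of its speed; a pose out of reach is approached as far as the arm can. A call with a number of a shift or a turn outside -1 to 1 is refused whole. A call with a gripper value outside its range is refused whole. The fingers move at their own pace and stop on an object; the grip force is fixed at half the most. Time passes only in rows, so rows that do not move let the fingers close. It gives the time, the measured TCP pose, the force, the opening and the grip force at its end, in the units of the state.
- get_obs(): the state, without advancing time (a new reading comes with each control period).
- capture(name): name is "side" or "top" or "wrist"; returns the picture (420x560x3 uint8, red, green, blue); there is no depth.
- camera_model(name): a dict with "fov_y" (degrees; the focal length in pixels is half the picture's height over the tangent of half this angle, whatever the lens; pixels are square), "cx", "cy" (the principal point, pixels), "pose" (4x4, takes a point from camera to world coordinates). Camera axes: x right, y up, looking along -z (the intrinsics and any distortion apply to the point x, -y, -z); pixel columns grow to the right and rows downward; lengths in mm; the calibration is good to about 2 mm. A picture is of the moment at which its call begins: read the wrist's pose just before it. camera_model takes no time and is no camera call; for the wrist camera it gives the pose at the moment of the call.
- close_job(): hands the job in; it is judged then, once.
Trained networks look in the newest picture that a camera, given by its name, has taken for a name from the list of things; names that differ only in an ending like _2 or _b are one class to them, and where a whole thing is asked for, a point or a joint stands for the part that bears it (a point fixed in the world has none). Each returns a list of dicts, best first, with "score" (0 to 1); they miss things now and then, are a little off and sometimes report something else, mostly with a low value. They report only what shows in the picture. A call takes as long as a camera call. They do not tell look-alikes from the thing itself.
- search_frame(camera, thing): "location" ([column, row] in pixels, amid what is visible of it).
- regions_of(camera, thing): "pixels" (420x560 bool, what is visible of it) and "location" ([column, row] in pixels, amid what is visible of it).
- pinpoint(camera, thing): "location" ([column, row] in pixels: a listed point, or the origin of a listed thing).
The state is a dict: "time": time; "joint_positions": joint angles; "dq": joint speeds; "tau": joint torques, N m; "tool_pos": TCP position; "tcp_rot": TCP orientation; "contact_force": force on the tool from outside, world axes, zero at the start; "moment": the same for the moment, N m; "grip_width": finger opening in mm; "finger_force": force on a finger pad.
Only numpy, scipy, OpenCV 4.12 (cv2) and the standard library are available. Lean on these libraries where they do the work, as an engineer would, in place of code of your own. Each camera call takes 0.05 s, during which the arm holds its last target. There are 200 camera calls.

TASK

In the black receiving bin a mated rectangular connector (a header with a plug pushed into it) lies buried under other packages: move whatever lies on it aside first, then lift it out still mated and set it right down in the metal holding fixture, the header's two ears in the slots. Pull the plug straight off the header there, against its snap detent, while the fixture holds the header, then lay the header and the plug flat, the same way up as they lay, each in its own compartment of the white inspection tray. Finish with everything else that came in the bin lying inside it, not over its rim, and leave the other things on the bench where they are.

Things in the scene. Friction and masses are not known exactly. Their poses are not given: they have to be found in the camera images.
- bin: black open-topped plastic bin, fixed, outer 260 (its x) x 390 (its y) x 55 mm high, walls and floor 4 mm thick; origin at the centre of its underside, z up. The heap lies in its -y half; the floor of its +y half is free at the start
- header: grey plastic header half, about 90 g: a box 30 mm deep (own x -14 to +16), 96 wide (y +-48), 26 high, open at its +x face for the plug; an ear on each side, x -3 to +3, y +-48 to +-58, full height. Origin on the underside, midway between the ears. Lies underside down in the bin, within about 10 degrees of the bin's axes. Mated, the pair is 62 mm long (header x -14 to +48) and lifts as one
- plug: grey plastic plug half, about 90 g: a hood to grip 24 mm long (own x -12 to +12), 40 wide (y +-20), 26 high; behind it a flange 8 thick (x -12 to -20), 92 wide, 26 high; then a tongue (x -20 to -43), 84 wide, z 5 to 21, hidden in the header when mated. Origin under the middle of the hood, at underside level. Mated, its axes are the header's, its origin 36 mm along the header's +x
- mouth (a point): centre of the header's open +x face (header x 16, z 13). Two sprung balls in the ends of the plug's tongue hold the plug here: pulling it straight off along the header's +x takes about 12 N over the first 4 mm, then 2 N; the tongue is free after 23 mm. Underside level is 13 mm below this point
- fixture: fixed aluminium plate 120 (own x) x 150 (y) x 12 mm thick, lying on the bench; four steel posts stand on it, two at each y end: x +-5 to +-17, y +-51.5 to +-66, tops 29 mm above the bench. Origin: centre of the underside
- nest (a point): centre of the plate's top face, 12 mm above the bench: the header's origin comes here when seated, its x along or against the plate's x (symmetrical). The 10 mm gap between the two posts of each end is the slot for an ear; it flares 3 mm each way over the top 3 mm. The posts keep the header from moving along x; it lifts straight out. The plate carries the plug as well
- tray: fixed white tray 165 (its x) x 145 (its y) x 16 mm high, walls and floor 4 mm thick, with one dividing wall across the middle at x = 0, so two compartments centred at x = -40 and x = +40 mm, each 76 x 137 mm inside. Origin: centre of the underside
- tube_a: pale plastic chip tube 200 (its x) x 20 x 12 mm high, 45 g, lying across the connector near the header's -y end at the start, on top of it; origin: centre of its underside. May be absent
- tube_b: another such tube, near the header's +y end. May be absent
- tube_a_end1 (a point): middle of tube_a's +x end
- tube_a_end2 (a point): middle of tube_a's -x end
- tube_b_end1 (a point): middle of tube_b's +x end
- tube_b_end2 (a point): middle of tube_b's -x end
- box_a: small white carton 58 (its x) x 32 (its y) x 28 mm high, 50 g, standing on the middle of the connector at the start, its x along the header's x; origin: centre of its underside. May be absent
- box_b: another such carton beside box_a, 4 mm from it. May be absent
- pack_near: brown carton 45 (its x) x 90 (its y) x 24 mm high, 60 g, on the bin's floor, 34 mm behind the header's -x face; it need not be moved. Origin: centre of its underside
- pack_far: a like brown carton on the bin's floor, 34 mm beyond the plug's +x end; it need not be moved. Origin: centre of its underside
- caliper: bystander: digital caliper 200 mm long, lying flat on the bench beyond the bin
- tweezers: bystander: steel tweezers 120 mm long, on the bench beyond the fixture
- tape_roll: bystander: roll of tape, 70 mm across, 18 mm high, on the bench near the robot
- loupe: bystander: black loupe, 32 mm across, 28 mm high, standing on the bench near the tweezers
- reel: bystander: blue component reel, 178 mm across, 13 mm high, lying beyond the tray
- spare_pack: bystander: brown carton 70 x 50 x 30 mm on the bench in front of the robot, beside the bin
Things that resemble listed ones, but are neither listed nor needed, are in the scene too. Leave any blue look-alike of the box_b alone.

How it is judged:
By the outcome, as a careful person would: the job done as asked, in the order asked, and still so for the second after the job is handed in, with the robot touching nothing.
Of tube_a, tube_b, box_a, box_b only 3 to 4 are there at a start; the rules pass over those that are not, and their reading is None.
At some moment in a run one of tube_a, tube_b, box_a, box_b may be knocked a few centimetres aside while the robot is not near it.
Once in a run the grip may slacken for a moment while it holds something.
It also fails if it takes over 208 s, if anything falls off the work surface, if the arm or the gripper's body presses on something with over 40 N, if the wrist force passes 120 N, or if a joint passes its speed limit or range.

## Working session

There is one attempt and no reset: what is moved stays moved. The work goes in short steps, Python scripts to look and compute and a shell command to move; the robot and the scene stay as the last step left them, time stands still between calls to the robot, and variables do not carry over. Pictures are saved under pics/ and viewed, at most 14 in all, crops included, and the job is handed in when it is done.

```bash
ls; mkdir -p pics; python3 - <<'E'
from plant import *
import cv2,numpy as np
o=get_obs();print(o['tool_pos'],o['tcp_rot'],o['grip_width'],o['time'])
ims=[]
for n in ("top","side"):
    im=capture(n);cv2.imwrite(f"pics/{n}0.png",im[:,:,::-1])
    m=camera_model(n);print(n,{k:(np.round(v,3).tolist() if k=='pose' else v) for k,v in m.items()})
E
```

```text
pics
[ 215.30351019 -478.35668796  226.0466726 ] [-3.14005217e+00 -2.20731826e-04  4.22758626e-01] 92.0065668089378 0.0
top {'fov_y': 43.89597559241306, 'cx': 281.6560226922461, 'cy': 212.3283667301859, 'pose': [[0.018, 0.987, -0.159, 338.689], [-1.0, 0.015, -0.021, -39.113], [-0.018, 0.159, 0.987, 1340.573], [0.0, 0.0, 0.0, 1.0]]}
side {'fov_y': 51.1366146675485, 'cx': 284.05697499798765, 'cy': 211.0227094971103, 'pose': [[-0.972, 0.155, -0.176, 358.451], [-0.234, -0.629, 0.741, 725.288], [0.004, 0.762, 0.648, 693.849], [0.0, 0.0, 0.0, 1.0]]}
```

View pics/top0.png

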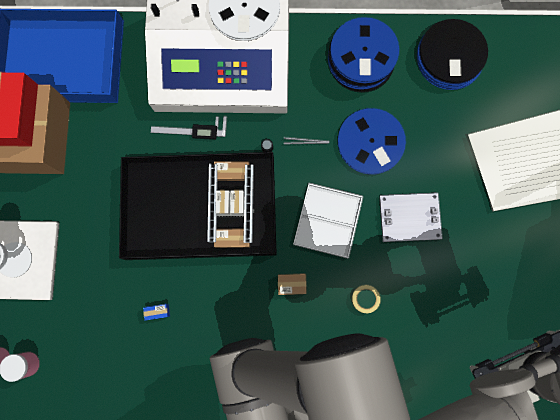

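View pics/side0.png

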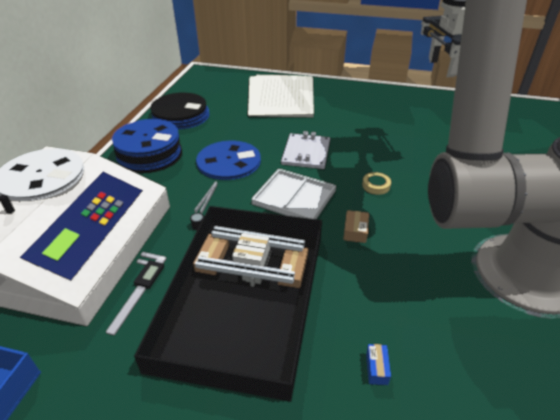

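```bash
cat > h.py <<'E'
from plant import *
import cv2,numpy as np
from scipy.spatial.transform import Rotation as R
def ray(m,uv):
    f=210/np.tan(np.radians(m['fov_y']/2));P=np.array(m['pose'])
    d=P[:3,:3]@np.array([(uv[0]-m['cx'])/f,-(uv[1]-m['cy'])/f,-1]);return P[:3,3],d
def at(m,uv,z):
    o,d=ray(m,uv);return o+d*(z-o[2])/d[2]
def proj(m,p):
    f=210/np.tan(np.radians(m['fov_y']/2));P=np.array(m['pose'])
    c=P[:3,:3].T@(np.array(p,float)-P[:3,3]);return np.array([m['cx']+f*c[0]/-c[2],m['cy']-f*c[1]/-c[2]])
def rect(m,pix,z):
    c=max(cv2.findContours(pix.astype(np.uint8),0,1)[0],key=cv2.contourArea)[:,0]
    w=np.array([at(m,p,z)[:2] for p in c],np.float32);return cv2.minAreaRect(w)
def tcp():
    o=get_obs();return np.array(o['tool_pos']),R.from_euler('xyz',o['tcp_rot'])
def snap(n,name=None):
    m=camera_model(n);im=capture(n)
    if name: cv2.imwrite(f'pics/{name}.png',im[:,:,::-1])
    return m,im
def go(pos,yaw=None):
    """tool shift in rows units and yaw turn in units, tool pointing down; tilt correction too"""
    p,r=tcp();Rt=R.from_euler('xyz',[np.pi,0,r.as_euler('xyz')[2] if yaw is None else yaw])
    print('at',p.round(1),r.as_euler('xyz').round(4),'SHIFT',(r.inv().apply(np.array(pos)-p)/30).round(3),'TURN',(np.degrees((r.inv()*Rt).as_rotvec())/4).round(3))
E
python3 - <<'E'
from h import *
H=dict(fixture=0,tray=0,bin=0,nest=12,tube_a=58,box_a=56,pack_near=4,pack_far=4,spare_pack=0,tape_roll=0,caliper=0,mouth=17,header=4,plug=4)
for c in ('top','side'):
    m,im=snap(c)
    for t,z in H.items():
        for d in pinpoint(c,t)[:4]: print(c,t,round(d['score'],2),np.round(d['location'],1),at(m,d['location'],z)[:2].round(1))
E
```

```text
top fixture 0.68 [409.5 215.1] [ 552.4 -342.7]
top fixture 0.39 [364.  300.9] [ 330.8 -223.6]
top tray 0.61 [328.  220.9] [ 533.9 -131.8]
top bin 0.96 [199.7 209.7] [558.2 203.4]
top nest 0.75 [409.5 219.1] [ 540.1 -339.7]
top tube_a 0.79 [216.  203.7] [564.5 152.6]
top tube_a 0.72 [248.3 203.4] [566.5  71.6]
top box_a 0.7 [155.8 307.6] [305.7 290. ]
top box_a 0.66 [234.2 200.9] [572.7 107.4]
top box_a 0.54 [224.  200.8] [572.6 133.1]
top box_a 0.27 [372.  140.7] [ 733.7 -238.9]
top pack_near 0.86 [234.2 236.8] [488.  110.2]
top pack_far 0.93 [232.1 170.9] [662.5 121.5]
top spare_pack 0.9 [290.7 286.1] [364.6 -37.6]
top spare_pack 0.16 [326.2 221. ] [ 533.5 -127.1]
top tape_roll 0.92 [364.7 302.3] [ 327.4 -225.3]
top tape_roll 0.61 [214.9 165.1] [678.6 168.2]
top caliper 0.98 [185.7 128.4] [778.8 250.7]
top caliper 0.28 [364.1 303.7] [ 323.9 -223.8]
top mouth 0.53 [230.2 202.5] [575.5 122.1]
top header 0.54 [234.5 213.3] [549.4 111.5]
side fixture 0.61 [307.8 152.9] [ 541.4 -337.5]
side tray 0.72 [295.7 195.3] [ 532.9 -136. ]
side bin 0.98 [244.4 293.5] [564.6 197.5]
side bin 0.5 [21
[... 302 characters left out ...]
21 [241.2 293.6] [553.6 241.7]
side pack_near 0.59 [296.5 269. ] [476.7 112.4]
side pack_near 0.25 [304.7 245.3] [474.   39.2]
side pack_near 0.24 [306.1 148.1] [ 550.1 -355.3]
side pack_far 0.94 [211.6 258.8] [660.2 127.1]
side spare_pack 0.89 [355.6 227.6] [370.7 -50.5]
side spare_pack 0.74 [241.5 273.1] [586.7 147.3]
side spare_pack 0.24 [291.8 195.2] [ 542.7 -134. ]
side tape_roll 0.96 [376.  188.7] [ 336.2 -212.9]
side tape_roll 0.69 [294.9 197.1] [ 533.3 -128.3]
side tape_roll 0.69 [209.2 196.8] [744.6 -77.6]
side caliper 0.58 [140.7 293. ] [766.1 245.4]
side mouth 0.73 [252.3 259.5] [570.6 119.9]
side mouth 0.2 [305.  146.9] [ 550.9 -340.5]
side header 0.69 [259.3 265.4] [555.4 121.1]
```

```bash
python3 - <<'E'
from h import *
p,r=tcp();P=np.array(camera_model('wrist')['pose']);print(camera_model('wrist')['fov_y'])
print('cam in tool',r.inv().apply(P[:3,3]-p).round(1));print((r.as_matrix().T@P[:3,:3]).round(3))
go([480,-340,330],0);go([480,-340,330],np.pi/2)
E
```

```text
60.941460394084096
cam in tool [ 7.690e+01  1.000e-01 -1.582e+02]
[[ 0.001  0.958  0.288]
 [ 1.    -0.001 -0.   ]
 [ 0.     0.288 -0.958]]
at [ 215.4 -478.8  226.7] [ 3.1415 -0.      0.4228] SHIFT [ 9.941 -0.6   -3.442] TURN [ 1.000e-03 -0.000e+00  6.056e+00]
at [ 215.4 -478.8  226.7] [ 3.1415 -0.      0.4228] SHIFT [ 9.941 -0.6   -3.442] TURN [ 1.0000e-03  1.0000e-03 -1.6444e+01]
```

```bash
python3 -m pendant '[1,-0.1,-0.4,0,0,0,-1,1,-0.1,-0.4,0,0,0,-1,1,-0.1,-0.4,0,0,0,-1,1,-0.1,0,0,0,0,-1,1,-0.1,0,0,0,0,-1,1,-0.1,0,0,0,0,-1,1,-0.1,0,0,0,0,-1,1,-0.1,0,0,0,0,-1,1,-0.1,0,0,0,0,-1,0,-0.6,0,0,0,0,-1,0,-1,0,0,0,0,-1,0,0,0,0,0,0,-1]'
python3 - <<'E'
from h import *
m,im=snap('wrist','w1')
for t,z in dict(fixture=0,nest=12,tray=0).items():
    for d in pinpoint('wrist',t)[:3]: print(t,round(d['score'],2),np.round(d['location'],1),at(m,d['location'],z)[:2].round(1))
for t,z in dict(fixture=12,tray=16).items():
    for d in regions_of('wrist',t)[:2]: print(t,round(d['score'],2),np.round(d['location'],1),rect(m,d['pixels'],z))
go([480,-250,290],np.pi/2)
E
```

```text
time: 2.8
tool_pos: [430.1, -296.9, 262.8]
tcp_rot: [-3.14, 0.0, 0.425]
contact_force: [-0.0, 0.1, 0.3]
grip_width: 91.5
finger_force: 0.0
fixture 0.59 [360.2  90. ] [ 547.3 -343.7]
nest 0.79 [362.5  90.4] [ 546.7 -343.9]
tray 0.7 [175.9  18.6] [ 530.2 -131.2]
tray 0.58 [ 49.1 124.4] [366.  -35.1]
fixture 0.85 [358.9  83.4] ((546.3214721679688, -342.99078369140625), (122.77323150634766, 151.89332580566406), 3.7850868701934814)
tray 0.92 [173.7  41.6] ((527.7158813476562, -131.11912536621094), (147.0935821533203, 151.35824584960938), 76.94417572021484)
at [ 431.  -300.4  262.6] [3.1412 0.     0.422 ] SHIFT [ 2.177 -0.864 -0.912] TURN [ 4.0000e-03  3.0000e-03 -1.6455e+01]
```

View pics/w1.png

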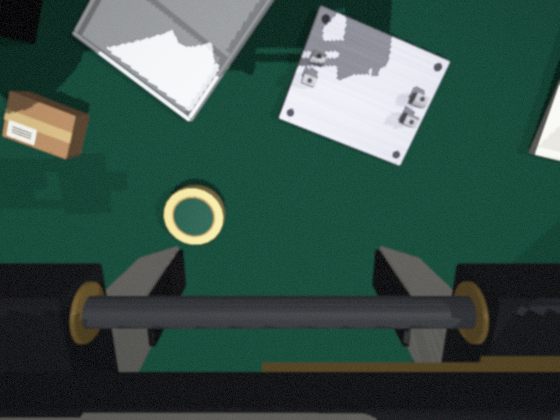

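```bash
python3 -m pendant '[0,0,0,0,0,-1,-1,0,0,0,0,0,-1,-1,0,0,0,0,0,-1,-1,0,0,0,0,0,-1,-1,0,0,0,0,0,-1,-1,0,0,0,0,0,-1,-1,0,0,0,0,0,-1,-1,0,0,0,0,0,-1,-1,0,0,0,0,0,-1,-1,0,0,0,0,0,-1,-1,0,0,0,0,0,-1,-1,0,0,0,0,0,-1,-1]' >/dev/null
python3 -m pendant '[1,0.5,0,0,0,-1,-1,1,0.5,0,0,0,-1,-1,1,0.5,0,0,0,-1,-1,1,0.5,0,0,0,-1,-1,1,0.5,0,0,0,-0.5,-1,1,0.5,0,0,0,0,-1,1,0.5,0,0,0,0,-1,1,0.5,0,0,0,0,-1,1,0.5,0,0,0,0,-1,1,0,0,0,0,0,-1,1,0,0,0,0,0,-1,0,0,0,0,0,0,-1]'
cat >> h.py <<'E'
def bin_():
    m,im=snap('wrist')
    for t,z in dict(box_a=30,tube_a=30,pack_near=4,header=4,mouth=17,plug=4).items():
        for d in pinpoint('wrist',t)[:4]: print(t,round(d['score'],2),np.round(d['location'],1),at(m,d['location'],z)[:2].round(1))
    for t,z in dict(box_a=58,tube_a=42,pack_near=28,bin=55).items():
        for d in regions_of('wrist',t)[:3]: print('R',t,round(d['score'],2),np.round(d['location'],1),[np.round(k,1) for k in rect(m,d['pixels'],z)])
    return m,im
E
python3 - <<'E'
from h import *
m,im=bin_();cv2.imwrite('pics/w2.png',im[:,:,::-1])
go([570,20,240],np.pi/2)
E
```

```text
time: 5.5
tool_pos: [589.3, 18.0, 262.4]
tcp_rot: [-3.141, -0.001, 1.578]
contact_force: [0.1, -0.8, -0.6]
grip_width: 91.7
finger_force: 0.0
box_a 0.96 [260.5  95.4] [568.8 100. ]
box_a 0.56 [260.5  57.9] [569.  136.3]
tube_a 0.87 [262.3 117.3] [570.5  77.8]
tube_a 0.63 [261.5  28.3] [570.2 163.6]
tube_a 0.53 [362.5  24.9] [670.2 167.5]
pack_near 0.76 [183.9  82.4] [483.1 113.3]
header 0.57 [248.2  77.6] [554.1 118.9]
header 0.32 [160.4  28.1] [461.9 167.5]
mouth 0.49 [267.1  75.9] [575.3 120. ]
plug 0.48 [278.8  74. ] [587.7 122.9]
R box_a 0.76 [258.8  56.5] [array([570.3, 136.4]), array([57.7, 33.6]), np.float64(1.5)]
R box_a 0.58 [257.4  95.2] [array([571.1, 100.8]), array([57.5, 31.4]), np.float64(0.5)]
R box_a 0.45 [242.8 369.3] [array([ 543.4, -221.8]), array([50.5,  7.4]), np.float64(0.5)]
R tube_a 0.92 [265.  119.8] [array([570.9,  73.6]), array([199.5,  22.1]), np.float64(0.5)]
R tube_a 0.86 [260.7  27.2] [array([571.3, 164.1]), array([200.5,  23.1]), np.float64(1.1)]
R tube_a 0.49 [242.5 371.3] [array([ 539.5, -235.8]), array([54. ,  4.6]), np.float64(0.5)]
R pack_near 0.68 [179.5  75.7] [array([485.1, 113.9]), array([50.1, 89.1]), np.float64(1.5)]
R bin 0.84 [254.7 134.3] [array([569. ,  97.4]), array([259.8, 181.7]), np.float64(2.9)]
at [589.1  14.6 262.7] [3.1415e+00 1.0000e-04 1.5739e+00] SHIFT [ 0.184 -0.636  0.758] TURN [0.002 0.002 0.045]
```

View pics/w2.png

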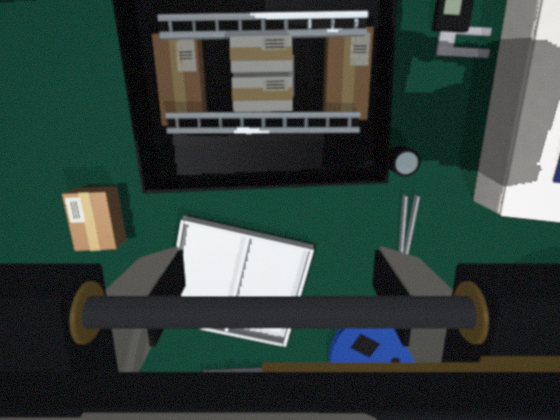

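```bash
python3 -m pendant '[1,-0.2,0.6,0,0,0,-1,1,-0.2,0.6,0,0,0,-1,1,-0.2,0.6,0,0,0,-1,1,-0.04,0.6,0,0,0,-1,0.05,0,0.8,0,0,0,-1,0,0,0.8,0,0,0,-1,0,0,0.8,0,0,0,-1,0,0,0.8,0,0,0,-1,0,0,0.5,0,0,0,-1,0,0,0,0,0,0,-1,0,0,0,0,0,0,-1]'
python3 - <<'E'
from h import *
m,im=snap('wrist')
for t,z in dict(box_a=30).items():
        for d in pinpoint('wrist',t)[:4]: print(t,round(d['score'],2),np.round(d['location'],1),at(m,d['location'],z)[:2].round(1))
go([570,136.3,35],np.pi/2)
E
```

```text
time: 7.15
tool_pos: [569.7, 136.4, 80.1]
tcp_rot: [3.141, 0.0, 1.575]
contact_force: [-0.0, -0.1, -1.2]
grip_width: 91.7
finger_force: 0.0
box_a 0.7 [281.2 227.9] [570.4 137.8]
at [570.2 136.5  80.9] [ 3.1394e+00 -1.0000e-04  1.5746e+00] SHIFT [-0.006 -0.011  1.53 ] TURN [ 0.031 -0.002  0.054]
```

```bash
python3 -m pendant '[0,0,0.5,0,0,0,-1,0,0,0.5,0,0,0,-1,0,0,0.5,0,0,0,-1,0,0,0,0,0,0,-1,0,0,0,0,0,0,1,0,0,0,0,0,0,1,0,0,0,0,0,0,1,0,0,0,0,0,0,1,0,0,0,0,0,0,1,0,0,0,0,0,0,1,0,0,0,0,0,0,1]'
python3 -m pendant '[0,0,-0.5,0,0,0,1,0,0,-0.5,0,0,0,1,0,0,-0.5,0,0,0,1,0.5,-0.4,0,0,0,0,1,0.6,-0.4,0,0,0,0,1,0.6,-0.4,0,0,0,0,1,0.6,-0.4,0,0,0,0,1,0.6,-0.4,0,0,0,0,1,0.4,-0.2,0,0,0,0,1,0,0,0,0,0,0,1,0,0,0,0,0,0,1]'
python3 - <<'E'
from h import *
go([505,235,10.5],np.pi/2)
E
```

```text
time: 8.35
tool_pos: [569.7, 136.5, 35.2]
tcp_rot: [3.141, 0.0, 1.575]
contact_force: [-0.3, -0.3, 4.3]
grip_width: 57.6
finger_force: 30.0
time: 9.45
tool_pos: [502.9, 235.3, 79.4]
tcp_rot: [-3.141, 0.0, 1.576]
contact_force: [-0.4, 0.2, -0.3]
grip_width: 57.8
finger_force: 30.0
at [502.9 235.3  79.4] [-3.1414e+00  4.0000e-04  1.5756e+00] SHIFT [-0.009  0.07   2.296] TURN [-0.002  0.006  0.069]
```

```bash
python3 -m pendant '[0,0.07,0.8,0,0,0,1,0,0,0.8,0,0,0,1,0,0,0.4,0,0,0,1,0,0,0.2,0,0,0,1,0,0,0.1,0,0,0,1,0,0,0,0,0,0,1,0,0,0,0,0,0,-0.6,0,0,0,0,0,0,-0.6,0,0,0,0,0,0,-0.6,0,0,0,0,0,0,-0.6]'
python3 -m pendant '[0,0,-0.8,0,0,0,-0.6,0,0,-0.8,0,0,0,-0.6,0,0,-0.8,0,0,0,-1,-0.8,0.3,-0.3,0,0,0,-1,-0.8,0.4,0,0,0,0,-1,-0.8,0.4,0,0,0,0,-1,-0.8,0.4,0,0,0,0,-1,-0.8,0.4,0,0,0,0,-1,-0.5,0.23,0,0,0,0,-1,0,0,0,0,0,0,-1,0,0,0,0,0,0,-1]'
python3 - <<'E'
from h import *
m,im=snap('wrist')
for d in pinpoint('wrist','box_a')[:4]: print(round(d['score'],2),np.round(d['location'],1),at(m,d['location'],30)[:2].round(1),at(m,d['location'],4)[:2].round(1))
go([570,100.3,35],np.pi/2)
E
```

```text
time: 10.45
tool_pos: [505.3, 235.3, 11.0]
tcp_rot: [3.141, -0.0, 1.575]
contact_force: [-0.3, -0.1, 0.7]
grip_width: 73.1
finger_force: 0.0
time: 11.55
tool_pos: [569.2, 100.8, 91.6]
tcp_rot: [-3.141, -0.0, 1.574]
contact_force: [-0.5, 0.6, 0.1]
grip_width: 91.9
finger_force: 0.0
0.63 [281.4 226.1] [570.   99.3] [570.2  90. ]
0.53 [284.3 260.3] [572.1  74.9] [572.6  62.7]
0.21 [161.2 194.7] [493.4 120.2] [484.6 113.3]
at [568.9 101.5  91.6] [-3.1410e+00 -2.0000e-04  1.5757e+00] SHIFT [-0.041  0.036  1.888] TURN [-0.008 -0.003  0.07 ]
```

```bash
python3 -m pendant '[-0.04,0.04,0.7,0,0,0,-1,0,0,0.7,0,0,0,-1,0,0,0.49,0,0,0,-1,0,0,0,0,0,0,-1,0,0,0,0,0,0,1,0,0,0,0,0,0,1,0,0,0,0,0,0,1,0,0,0,0,0,0,1,0,0,0,0,0,0,1,0,0,0,0,0,0,1,0,0,-0.5,0,0,0,1,0,0,-0.5,0,0,0,1]'
python3 -m pendant '[0,0,-0.5,0,0,0,1,0.5,0.2,0,0,0,0,1,0.8,0.2,0,0,0,0,1,0.8,0.3,0,0,0,0,1,0.8,0.3,0,0,0,0,1,0.8,0.3,0,0,0,0,1,0.8,0.2,0,0,0,0,1,0,0,0,0,0,0,1,0,0,0,0,0,0,1]'
python3 - <<'E'
from h import *
go([615,235,10.5],np.pi/2)
E
```

```text
time: 12.85
tool_pos: [570.2, 99.2, 64.9]
tcp_rot: [-3.14, 0.0, 1.575]
contact_force: [-0.6, -0.2, -1.7]
grip_width: 57.6
finger_force: 30.0
time: 13.75
tool_pos: [614.6, 235.3, 78.8]
tcp_rot: [-3.14, 0.001, 1.576]
contact_force: [-0.5, -0.7, -0.5]
grip_width: 58.0
finger_force: 30.0
at [614.6 235.3  78.8] [-3.1400e+00  7.0000e-04  1.5762e+00] SHIFT [-0.007  0.018  2.276] TURN [-0.022  0.01   0.078]
```

```bash
python3 -m pendant '[0,0,0.8,0,0,0,1,0,0,0.8,0,0,0,1,0,0,0.4,0,0,0,1,0,0,0.2,0,0,0,1,0,0,0.08,0,0,0,1,0,0,0,0,0,0,1,0,0,0,0,0,0,-0.6,0,0,0,0,0,0,-0.6,0,0,0,0,0,0,-0.6,0,0,0,0,0,0,-0.6,0,0,-0.7,0,0,0,-0.6]'
python3 -m pendant '[0,0,-1,0,0,0,-0.6,0,0,-1,0,0,0,-0.6,-0.4,-0.2,-1,0,0,0,-0.6,-0.5,-0.2,0,0,0,1,-0.6,-0.5,-0.2,0,0,0,1,-0.6,-0.5,-0.2,0,0,0,1,-0.6,0,0,0,0,0,1,-0.6,0,0,0,0,0,1,-0.6,0,0,0,0,0,1,-0.6,0,0,0,0,0,1,-0.4,0,0,0,0,0,1,-0.4,0,0,0,0,0,1,-0.4]' > /dev/null
python3 -m pendant '[0,0,0,0,0,1,-0.4,0,0,0,0,0,1,-0.4,0,0,0,0,0,1,-0.4,0,0,0,0,0,1,-0.4,0,0,0,0,0,1,-0.4,0,0,0,0,0,1,-0.4,0,0,0,0,0,1,-0.4,0,0,0,0,0,1,-0.4,0,0,0,0,0,1,-0.4,0,0,0,0,0,1,-0.4,0,0,0,0,0,1,-0.4]' > /dev/null
python3 -m pendant '[0,0,0,0,0,1,-0.4,0,0,0,0,0,1,-0.4,0,0,0,0,0,0.2,-0.4,0,0,0,0,0,0,-0.4,0,0,0,0,0,0,-0.4]'
python3 - <<'E'
from h import *
m,im=bin_();cv2.imwrite('pics/w3.png',im[:,:,::-1])
go([570.5,164,32],0.0175)
E
```

```text
time: 14.85
tool_pos: [613.2, 233.9, 30.1]
tcp_rot: [-3.136, 0.001, 1.575]
contact_force: [-0.3, -0.1, -0.5]
grip_width: 73.6
finger_force: 0.0
time: 17.65
tool_pos: [588.4, 178.8, 122.6]
tcp_rot: [3.142, -0.0, 0.026]
contact_force: [0.5, -0.1, -0.5]
grip_width: 64.2
finger_force: 0.0
box_a 0.97 [208.4 290.9] [519.5 231.8]
box_a 0.95 [201.9 164.1] [620.4 233.5]
tube_a 0.84 [415.3 233.7] [572.   75.2]
tube_a 0.65 [292.2 234.3] [569.  167.5]
pack_near 0.97 [347.5 317.1] [481.5 113.9]
header 0.92 [350.5 241.4] [554.1 117.4]
header 0.66 [293.7 233.6] [559.7 165. ]
mouth 0.78 [355.5 226.2] [572.2 117.5]
plug 0.97 [350.2 198.9] [590.7 120.7]
R box_a 0.8 [199.8 171. ] [array([620.8, 229.4]), array([32.6, 54.8]), np.float64(89.1)]
R tube_a 0.74 [425.8 171.7] [array([608.2,  76. ]), array([125.8,  25.5]), np.float64(0.4)]
R pack_near 0.71 [336.7 341.4] [array([473.7, 124.4]), array([24.6, 54.4]), np.float64(1.6)]
R bin 0.96 [234.3 155.8] [array([612.8, 191.8]), array([162.9, 365.5]), np.float64(2.8)]
R bin 0.46 [342.  246.9] [array([566.3, 124.5]), array([27.6, 63.7]), np.float64(1.6)]
R bin 0.15 [427.8 176.7] [array([611. ,  81.8]), array([119.6,  24.4]), np.float64(0.9)]
at [588.4 178.8 122.6] [ 3.1415 -0.      0.0249] SHIFT [-0.608  0.477  3.02 ] TURN [ 0.002 -0.001  0.106]
```

View pics/w3.png

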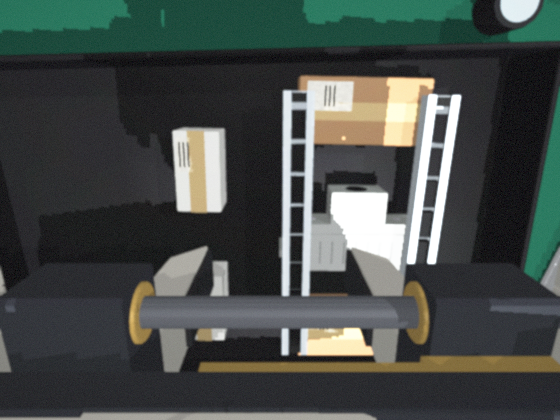

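```bash
python3 -m pendant '[-0.3,0.24,0.8,0,0,0,-0.4,-0.3,0.24,0.8,0,0,0,-0.4,0,0,0.7,0,0,0.1,-0.4,0,0,0.5,0,0,0,-0.4,0,0,0.2,0,0,0,-0.4,0,0,0,0,0,0,-0.4,0,0,0,0,0,0,1,0,0,0,0,0,0,1,0,0,0,0,0,0,1,0,0,0,0,0,0,1,0,0,0,0,0,0,1,0,0,0,0,0,0,1]'
python3 -m pendant '[0,0,-0.4,0,0,0,1,0,0,-0.6,0,0,0,1,0,0,-0.6,0,0,0,1,0,-0.5,0,0,0,0,1,-0.1,-0.8,0,0,0,0,1,-0.1,-0.8,0,0,0,0,1,-0.1,-0.8,0,0,0,0,1,-0.1,-0.8,0,0,0,0,1,-0.1,-0.8,0,0,0,0,1,0,-0.8,0,0,0,0,1,0,-0.8,0,0,0,0,1,0,0,0,0,0,0,1]'
python3 - <<'E'
from h import *
print(get_obs()['contact_force'])
go([556,350,7.5],0.0175)
E
```

```text
time: 19.4
tool_pos: [570.8, 164.0, 32.7]
tcp_rot: [3.142, -0.0, 0.018]
contact_force: [0.6, -0.2, 0.3]
grip_width: 20.6
finger_force: 0.2
time: 20.6
tool_pos: [551.2, 350.4, 79.9]
tcp_rot: [-3.141, 0.0, 0.021]
contact_force: [0.9, -0.2, -0.4]
grip_width: 19.3
finger_force: 30.0
[ 0.8771222  -0.21996532 -0.39401358]
at [551.2 350.4  79.9] [-3.1407e+00  3.0000e-04  2.1300e-02] SHIFT [0.161 0.02  2.412] TURN [-0.013  0.005  0.054]
```

```bash
python3 -m pendant '[0.16,0.02,0.8,0,0,0,1,0,0,0.8,0,0,0,1,0,0,0.4,0,0,0,1,0,0,0.3,0,0,0,1,0,0,0.1,0,0,0,1,0,0,0,0,0,0,1,0,0,0,0,0,0,0.3,0,0,0,0,0,0,0.3,0,0,0,0,0,0,0.3,0,0,0,0,0,0,0.3,0,0,-0.7,0,0,0,0.3]'
python3 -m pendant '[0,0,-1,0,0,0,0.3,0,0,-1,0,0,0,0.3,0,1,0,0,0,0,-0.4,0.1,1,0,0,0,0,-0.4,0.1,1,0,0,0,0,-0.4,0.1,1,0,0,0,0,-0.4,0.1,1,0,0,0,0,-0.4,0.1,1,0,0,0,0,-0.4,0,1,0,0,0,0,-0.4,0,1,0,0,0,0,-0.4,0,1,0,0,0,0,-0.4,0,0.17,0,0,0,0,-0.4]'
python3 -m pendant '[0,0,0,0,0,0,-0.4,0,0,0,0,0,0,-0.4]'
python3 - <<'E'
from h import *
m,im=bin_();cv2.imwrite('pics/w4.png',im[:,:,::-1])
go([570.8,75,32],0.0175)
E
```

```text
time: 21.7
tool_pos: [555.4, 345.2, 27.1]
tcp_rot: [3.139, 0.005, 0.018]
contact_force: [-0.0, 0.1, 0.9]
grip_width: 32.2
finger_force: 0.0
time: 22.9
tool_pos: [577.4, 68.4, 89.9]
tcp_rot: [3.141, -0.0, 0.015]
contact_force: [-0.4, 0.5, -0.1]
grip_width: 64.2
finger_force: 0.0
time: 23.1
tool_pos: [577.2, 72.2, 89.7]
tcp_rot: [-3.141, -0.0, 0.018]
contact_force: [-0.9, -0.1, 1.1]
grip_width: 64.2
finger_force: 0.0
box_a 0.96 [ 37.7 155.6] [618.8 219.6]
box_a 0.69 [213.5 225.3] [575.7 113.7]
tube_a 0.72 [277.  231.6] [572.2  72.6]
pack_near 0.61 [224.2 321.2] [486.2 112.8]
header 0.76 [214.7 240.4] [554.6 118.1]
mouth 0.6 [210.3 225.6] [570.8 118.4]
mouth 0.23 [214.1 242.6] [558.2 116.2]
plug 0.7 [207.8 189.9] [592.7 121.7]
R box_a 0.81 [ 27.8 161.6] [array([619.8, 207.7]), array([51.9, 38.2]), np.float64(0.1)]
R box_a 0.72 [ 25.1 273.6] [array([552.4, 220.4]), array([ 4. , 23.7]), np.float64(33.7)]
R tube_a 0.83 [277.2 188.2] [array([601.8,  74.2]), array([138.6,  21. ]), np.float64(0.4)]
R tube_a 0.49 [222.5 347.8] [array([490. , 110.3]), array([32.5, 56.8]), np.float64(1.1)]
R pack_near 0.9 [223.9 345.6] [array([478.4, 112.8]), array([35.6, 60.7]), np.float64(1.1)]
R bin 0.76 [226.7 133.9] [array([619.3, 123.2]), array([159.8, 230.5]), np.float64(1.1)]
R bin 0.34 [277.1 188.9] [array([605.2,  73.6]), array([129.8,  19.4]), np.float64(1.0)]
at [577.2  71.5  89.6] [ 3.1415 -0.      0.018 ] SHIFT [-0.211 -0.122  1.92 ] TURN [ 0.001 -0.001  0.007]
```

View pics/w4.png

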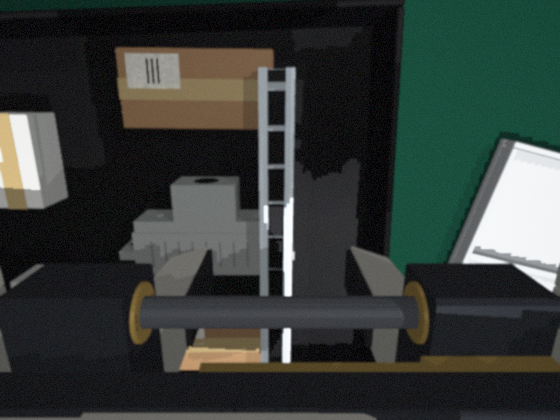

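```bash
python3 -m pendant '[-0.2,-0.08,0.8,0,0,0,-0.4,0,0,0.6,0,0,0,-0.4,0,0,0.4,0,0,0,-0.4,0,0,0.1,0,0,0,-0.4,0,0,0,0,0,0,1,0,0,0,0,0,0,1,0,0,0,0,0,0,1,0,0,0,0,0,0,1,0,0,0,0,0,0,1,0,0,0,0,0,0,1,0,0,0,0,0,0,1,0,0,0,0,0,0,1]'
python3 -m pendant '[0,0,-0.4,0,0,0,1,0,0,-0.6,0,0,0,1,0,0,-0.6,0,0,0,1,0,-0.5,0,0,0,0,1,-0.1,-0.9,0,0,0,0,1,-0.1,-1,0,0,0,0,1,-0.1,-1,0,0,0,0,1,-0.1,-1,0,0,0,0,1,0,-1,0,0,0,0,1,0,-1,0,0,0,0,1,0,-1,0,0,0,0,1,0,-0.15,0,0,0,0,1]'
python3 -m pendant '[0,0,0,0,0,0,1,0,0,0,0,0,0,1]'
python3 - <<'E'
from h import *
go([559,300,7.5],0.0175)
E
```

```text
time: 24.85
tool_pos: [571.3, 73.6, 32.8]
tcp_rot: [3.141, -0.0, 0.018]
contact_force: [0.1, -0.1, 2.1]
grip_width: 19.8
finger_force: 30.0
time: 26.05
tool_pos: [553.7, 304.0, 79.8]
tcp_rot: [-3.141, 0.001, 0.021]
contact_force: [0.3, -2.0, -0.8]
grip_width: 19.6
finger_force: 30.0
time: 26.25
tool_pos: [554.7, 299.4, 80.1]
tcp_rot: [3.141, 0.001, 0.018]
contact_force: [-0.2, -0.1, -0.3]
grip_width: 19.9
finger_force: 30.0
at [554.7 299.4  80.1] [3.1408e+00 1.0000e-03 1.7800e-02] SHIFT [ 0.147 -0.02   2.419] TURN [0.011 0.015 0.005]
```

```bash
python3 -m pendant '[0.1,0,0.8,0,0,0,1,0,0,0.8,0,0,0,1,0,0,0.4,0,0,0,1,0,0,0.3,0,0,0,1,0,0,0.1,0,0,0,1,0,0,0,0,0,0,1,0,0,0,0,0,0,0.3,0,0,0,0,0,0,0.3,0,0,0,0,0,0,0.3,0,0,0,0,0,0,0.3,0,0,-0.7,0,0,0,0.3]'
python3 -m pendant '[0,0,-1,0,0,0,0.3,0,0,-1,0,0,0,0.3,0,1,-1,0,0,0,-0.4,0.1,1,-1,0,0,0,-0.6,0.1,1,-1,0,0,0,-0.6,0.1,1,0,0,0,0,-0.6,0.1,1,0,0,0,0,-0.6,0,1,0,0,0,0,-0.6,0,1,0,0,0,0,-0.6,0,1,0,0,0,0,-0.6,0,0.5,0,0,0,0,-0.6,0,0,0,0,0,-1,-0.6]' >/dev/null
python3 -m pendant '[0,0,0,0,0,-1,-0.6,0,0,0,0,0,-1,-0.6,0,0,0,0,0,-1,-0.6,0,0,0,0,0,-1,-0.6,0,0,0,0,0,-1,-0.6,0,0,0,0,0,-1,-0.6,0,0,0,0,0,-1,-0.6,0,0,0,0,0,-1,-0.6,0,0,0,0,0,-1,-0.6,0,0,0,0,0,-1,-0.6,0,0,0,0,0,-1,-0.6]' >/dev/null
python3 -m pendant '[0,0,0,0,0,-1,-0.6,0,0,0,0,0,-1,-0.6,0,0,0,0,0,-1,-0.6,0,0,0,0,0,-1,-0.6,0,0,0,0,0,-1,-0.6,0,0,0,0,0,-1,-0.6,0,0,0,0,0,-1,-0.6,0,0,0,0,0,-1,-0.6,0,0,0,0,0,-1,-0.6,0,0,0,0,0,-1,-0.6,0,0,0,0,0,0,-0.6,0,0,0,0,0,0,-0.6]'
python3 - <<'E'
from h import *
m,im=bin_();cv2.imwrite('pics/w5.png',im[:,:,::-1])
for t,z in dict(header=30,plug=30).items():
        for d in regions_of('wrist',t)[:3]: print('R',t,round(d['score'],2),np.round(d['location'],1),[np.round(k,1) for k in rect(m,d['pixels'],z)])
go([571.5,118.5,8],np.pi/2)
E
```

```text
time: 27.35
tool_pos: [557.9, 297.4, 30.9]
tcp_rot: [3.14, 0.001, 0.016]
contact_force: [0.1, -0.2, -0.3]
grip_width: 31.8
finger_force: 0.0
time: 30.85
tool_pos: [574.7, 45.3, 179.8]
tcp_rot: [3.141, -0.0, 1.552]
contact_force: [-0.7, 0.2, -0.1]
grip_width: 73.4
finger_force: 0.0
tube_a 0.28 [ 83.  269.8] [386.4 -28.6]
pack_near 0.73 [177.6 111. ] [483.8 114.7]
pack_near 0.47 [441.2 195. ] [730.8  31.7]
header 0.57 [259.8 106.4] [558.2 117.4]
mouth 0.66 [274.8 102.2] [571.9 120.8]
plug 0.7 [293.8 101.8] [588.8 120.8]
R pack_near 0.97 [173.3 107.8] [array([485.6, 114.5]), array([49.7, 90.1]), np.float64(1.8)]
R bin 0.81 [287.2 130.8] [array([568.1, 102.5]), array([261.1, 193.3]), np.float64(2.9)]
R bin 0.15 [174.  110.6] [array([493.3, 115.3]), array([45.7, 82.2]), np.float64(1.6)]
R header 0.89 [255.3  99.4] [array([555.2, 120.2]), array([ 30.3, 113.6]), np.float64(1.1)]
R plug 0.64 [286.6  99.1] [array([586.3, 120. ]), array([31.6, 90.8]), np.float64(1.1)]
at [574.7  45.2 179.6] [3.1416e+00 1.0000e-04 1.5537e+00] SHIFT [ 2.442 -0.147  5.72 ] TURN [ 0.     0.001 -0.246]
```

View pics/w5.png

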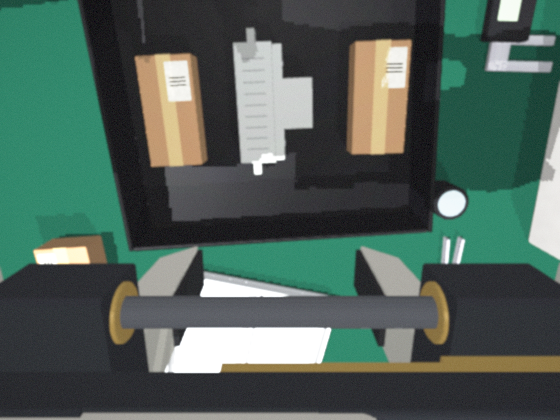

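```bash
python3 -m pendant '[1,-0.11,0.7,0,0,-0.55,-0.6,1,0,0.7,0,0,0,-0.6,0.5,0,0.7,0,0,0,-0.6,0,0,0.8,0,0,0,-0.6,0,0,0.8,0,0,0,-0.6,0,0,0.3,0,0,0,-0.6,0,0,0,0,0,0,-0.6,0,0,0,0,0,0,-0.6]'
python3 - <<'E'
from h import *
m,im=snap('wrist','w6')
for t,z in dict(header=30,plug=30).items():
        for d in regions_of('wrist',t)[:1]: print('R',t,round(d['score'],2),np.round(d['location'],1),[np.round(k,1) for k in rect(m,d['pixels'],z)])
for t,z in dict(header=4,mouth=17,plug=4).items():
        for d in pinpoint('wrist',t)[:1]: print(t,round(d['score'],2),np.round(d['location'],1),at(m,d['location'],z)[:2].round(1))
go([571.3,120,8],1.592)
E
```

```text
time: 32.3
tool_pos: [571.6, 120.1, 60.5]
tcp_rot: [3.14, 0.0, 1.592]
contact_force: [0.6, -0.0, -0.2]
grip_width: 73.3
finger_force: 0.0
R header 0.64 [252.7 219.8] [array([555.1, 132.8]), array([30. , 93.9]), np.float64(1.2)]
R plug 0.86 [299.7 231.4] [array([586.6, 127.8]), array([31.6, 82.4]), np.float64(1.3)]
header 0.9 [253.2 229.5] [554.5 117.8]
mouth 0.64 [280.6 233.3] [571.9 120.5]
plug 0.84 [311.2 227.3] [591.6 120.1]
at [571.3 120.2  60.4] [ 3.1402 -0.      1.592 ] SHIFT [-0.007 -0.004  1.746] TURN [ 0.02 -0.    0.  ]
```

View pics/w6.png

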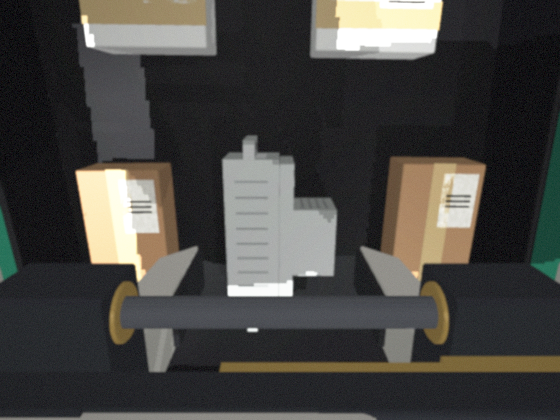

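```bash
python3 - <<'E'
from h import *
m=camera_model('wrist')
for uv in ([252,154],[280,154],[314,199],[314,273],[250,136],[225,200],[226,280],[335,235]): print(uv,at(m,uv,30)[:2].round(1))
E
python3 -m pendant '[0,0,0.6,0,0,0,-0.6,0,0,0.6,0,0,0,-0.6,0,0,0.3,0,0,0,-0.6,0,0,0.2,0,0,0,-0.6,0,0,0.05,0,0,0,-0.6,0,0,0,0,0,0,-0.6,0,0,0,0,0,0,1,0,0,0,0,0,0,1,0,0,0,0,0,0,1,0,0,0,0,0,0,1,0,0,0,0,0,0,1,0,0,0,0,0,0,1]'
```

```text
[252, 154] [555.3 170. ]
[280, 154] [570.  170.3]
[314, 199] [589.2 146.1]
[314, 273] [591.5 101.3]
[250, 136] [554.2 179.3]
[225, 200] [540.5 144.4]
[226, 280] [540.   95.6]
[335, 235] [602.2 125.2]
time: 33.8
tool_pos: [571.6, 120.3, 7.8]
tcp_rot: [3.14, 0.0, 1.592]
contact_force: [1.2, 0.7, 6.3]
grip_width: 61.3
finger_force: 30.0
```

```bash
python3 -m pendant '[0,0,-0.4,0,0,0,1,0,0,-0.7,0,0,0,1,0,0,-0.8,0,0,0,1,0,0,-0.8,0,0,0,1,0,0,-0.8,0,0,0,1,0,0,-0.8,0,0,0,1,0,0,-0.5,0,0,0,1,0,0,0,0,0,0,1,0,0,0,0,0,0,1]'
python3 -m pendant '[-0.5,0,0,0,0,0,1,-0.8,0,0,0,0,0,1,-0.8,0,0,0,0,0,1,-0.9,0,0,0,0,0,1,-0.9,0,0,0,0,0,1,-0.9,0,0,0,0,0,1,-0.9,0,0,0,0,0,1,-0.9,0,0,0,0,0,1,-0.9,0,0,0,0,0,1,-0.9,0,0,0,0,0,1,-0.9,0,0,0,0,0,1,-0.9,0,0,0,0,0,1]'
python3 - <<'E'
from h import *
m,im=snap('wrist','w7')
for d in regions_of('wrist','tray')[:1]: print('tray',round(d['score'],2),[np.round(k,1) for k in rect(m,d['pixels'],16)])
for d in pinpoint('wrist','tray')[:1]: print(at(m,d['location'],0)[:2].round(1))
go([563.5,-440,150],1.592)
E
```

```text
time: 34.7
tool_pos: [570.3, 120.2, 150.6]
tcp_rot: [-3.141, 0.0, 1.592]
contact_force: [-0.1, -0.9, -2.9]
grip_width: 61.4
finger_force: 30.0
time: 35.9
tool_pos: [576.2, -187.5, 149.6]
tcp_rot: [-3.139, -0.001, 1.592]
contact_force: [-0.0, -0.9, -1.7]
grip_width: 61.7
finger_force: 30.0
tray 0.98 [array([ 535.1, -131.2]), array([145.5, 165.5]), np.float64(77.1)]
[ 534.3 -132.6]
at [ 576.2 -187.9  149.6] [-3.1391e+00 -8.0000e-04  1.5890e+00] SHIFT [-8.395 -0.577 -0.02 ] TURN [-0.036 -0.011 -0.043]
```

View pics/w7.png

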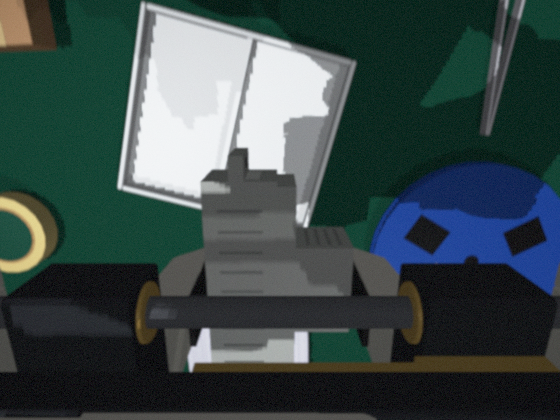

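```bash
python3 -m pendant '[-0.9,-0.06,0,0,0,0,1,-0.9,-0.06,0,0,0,0,1,-0.9,-0.06,0,0,0,0,1,-0.9,-0.06,0,0,0,0,1,-0.9,-0.06,0,0,0,0,1,-0.9,-0.06,0,0,0,0,1,-0.9,-0.06,0,0,0,0,1,-0.9,-0.06,0,0,0,0,1,-0.8,-0.06,0,0,0,0,1,-0.4,0,0,0,0,0,1,0,0,0,0,0,0,1,0,0,0,0,0,0,1]'
python3 - <<'E'
from h import *
m,im=snap('wrist','w8')
for d in regions_of('wrist','fixture')[:1]: print('fix',round(d['score'],2),[np.round(k,1) for k in rect(m,d['pixels'],12)])
for t,z in dict(fixture=0,nest=12).items():
  for d in pinpoint('wrist',t)[:1]: print(t,at(m,d['location'],z)[:2].round(1))
np.save('m8.npy',m['pose']);print(m)
go([563.5,-344,50],1.592)
E
```

```text
time: 37.25
tool_pos: [566.4, -436.9, 150.1]
tcp_rot: [-3.14, -0.002, 1.592]
contact_force: [0.2, -0.5, -1.2]
grip_width: 61.8
finger_force: 30.0
fix 0.97 [array([ 547.3, -352.5]), array([120.4, 131. ]), np.float64(3.1)]
fixture [ 547.1 -342.2]
nest [ 546.6 -343.2]
{'fov_y': 60.941460394084096, 'cx': 278.69265493777493, 'cy': 207.25690118046043, 'pose': array([[ 9.99744157e-01, -2.19357325e-02, -5.51770042e-03,
         5.63894016e+02],
       [ 2.25969890e-02,  9.57825454e-01,  2.86460775e-01,
        -3.59738643e+02],
       [-9.98733042e-04, -2.86512169e-01,  9.58076082e-01,
         3.08390623e+02],
       [ 0.00000000e+00,  0.00000000e+00,  0.00000000e+00,
         1.00000000e+00]])}
at [ 567.  -436.8  151.2] [-3.1414e+00 -3.0000e-04  1.5935e+00] SHIFT [ 3.094 -0.045  3.375] TURN [-0.002 -0.004  0.021]
```

View pics/w8.png

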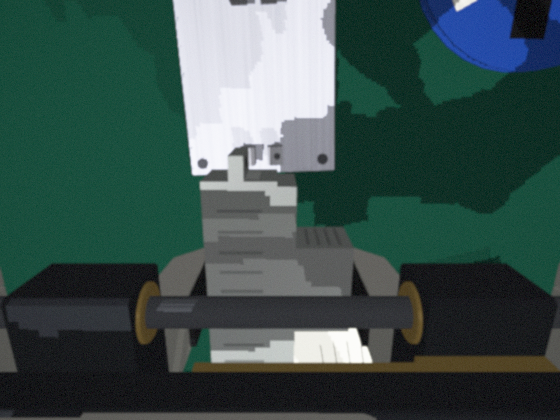

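```bash
python3 - <<'E'
from h import *
m=camera_model('wrist');im=cv2.imread('pics/w8.png')
hsv=cv2.cvtColor(im,cv2.COLOR_BGR2HSV)
L=[];Rr=[];p,_=tcp();print(p)
# plate vs green edges per row (hue green sat high)
for r in range(5,165,8):
    g=(hsv[r,:,1]<110)&(hsv[r,:,2]>60)
    row=im[r].astype(int);sat=hsv[r,:,1].astype(int)
    d=np.diff(cv2.GaussianBlur(sat.astype(np.float32)[None],(5,1),0)[0])
    a=150+np.argmin(d[150:215])+.5;b=320+np.argmax(d[320:350])+.5
    L.append(at(m,[a,r],12)[:2]);Rr.append(at(m,[b,r],12)[:2])
for E in (L,Rr):
    E=np.array(E);s=E[:,0].copy();k=np.polyfit(E[:,1],s,1);res=s-np.polyval(k,E[:,1]);ok=abs(res)<2;k=np.polyfit(E[ok,1],s[ok],1)
    print('x at y=-343',np.polyval(k,-343).round(1),'yaw deg',-np.degrees(np.arctan(k[0])).round(2),ok.sum())
for uv in ([192,175],[334,171]): print('corner',at(m,uv,12)[:2].round(1))
for uv in ([228,155],[244,155],[200,182],[298,182]): print('hdr',(at(m,uv,p[2]+22)[:2]-p[:2]).round(1))
E
```

```text
[ 566.96129444 -436.80044247  151.21834366]
x at y=-343 486.1 yaw deg 3.66 20
x at y=-343 608.6 yaw deg 3.69 20
corner [ 492.3 -422. ]
corner [ 612.3 -415.8]
hdr [-21.6  56.8]
hdr [-15.5  57. ]
hdr [-32.7  46. ]
hdr [ 5.5 46.9]
```

```bash
python3 -m pendant '[0.8,0,0.5,0,0,-0.6,1,0.8,0,0.5,0,0,0,1,0.8,0,0.5,0,0,0,1,0.6,0,0.5,0,0,0,1,0.1,0,0.5,0,0,0,1,0,0,0.5,0,0,0,1,0,0,0.3,0,0,0,1,0,0,0,0,0,0,1,0,0,0,0,0,0,1]'
python3 - <<'E'
from h import *
m,im=snap('wrist','w9')
for d in pinpoint('wrist','nest')[:1]: print(at(m,d['location'],12)[:2].round(1))
go([564.4,-342.4,50],1.635)
c=cv2.resize(im[60:330,120:440],None,fx=2.4,fy=2.2)[:,:,::-1];cv2.imwrite('pics/w9c.png',c)
E
```

```text
time: 38.35
tool_pos: [561.9, -345.7, 52.4]
tcp_rot: [3.141, 0.0, 1.634]
contact_force: [0.1, -0.7, -1.8]
grip_width: 61.7
finger_force: 30.0
at [ 562.2 -345.9   53. ] [3.1403e+00 1.2000e-03 1.6336e+00] SHIFT [0.111 0.082 0.099] TURN [ 0.018  0.017 -0.021]
```

View pics/w9c.png

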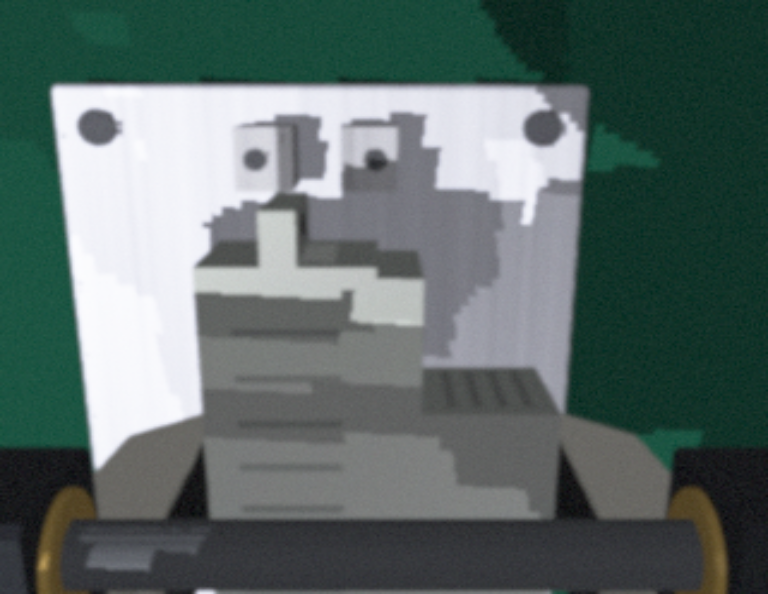

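```bash
python3 - <<'E'
from h import *
m=camera_model('wrist');p,r=tcp();print(p)
f=lambda c,z:at(m,[120+c[0]/2.4,60+c[1]/2.2],z)[:2]
ca,sa=np.cos(.064),np.sin(.064)
h=[f(c,29) for c in ((255,159),(375,159))];print('holes',np.round(h,1))
t=[f(c,29) for c in ((235,125),(280,125),(235,192),(280,192),(343,125),(398,125),(343,192),(398,192))];print('posts',np.round(t,1))
mid=(h[0]+h[1])/2;n=mid-58.75*np.array([-sa,ca]);print('nest',n.round(1))
# ears
e=[f(c,p[2]+22) for c in ((258,210),(298,210))];em=(e[0]+e[1])/2;print('ear',np.round(e,1),'hdr origin',(em-58*np.array([-sa,ca])).round(1))
b=[f(c,p[2]+22) for c in ((196,268),(423,278))];print('edge',np.round(b,1))
for uv in ((52,87),(588,87)):print('corner',f(uv,12).round(1))
E
```

```text
[ 562.16331447 -345.86416539   52.95780878]
holes [[ 531.1 -285.8]
 [ 556.1 -284.2]]
posts [[ 526.8 -278.5]
 [ 536.1 -277.9]
 [ 527.  -293.5]
 [ 536.5 -292.9]
 [ 549.  -277.1]
 [ 560.4 -276.4]
 [ 549.8 -292.1]
 [ 561.4 -291.3]]
nest [ 547.4 -343.6]
ear [[ 538.1 -290. ]
 [ 544.4 -289.6]] hdr origin [ 544.9 -347.7]
edge [[ 528.2 -301. ]
 [ 565.2 -300.4]]
corner [ 483.4 -273.1]
corner [ 602.3 -265.5]
```

```bash
python3 -m pendant '[0.12,0.08,0.2,0,0,0,1,0,0,0.3,0,0,0,1,0,0,0.1,0,0,0,1,0,0,0.1,0,0,0,1,0,0,0.1,0,0,0,1,0,0,0.1,0,0,0,1,0,0,0,0,0,0,1,0,0,0,0,0,0,1]'
python3 - <<'E'
from h import *
o=get_obs();print(o['contact_force'],o['moment']);go([564,-342.7,16],1.635)
E
```

```text
time: 39.25
tool_pos: [564.0, -341.4, 25.2]
tcp_rot: [3.141, 0.0, 1.634]
contact_force: [0.2, 0.3, -2.2]
grip_width: 61.4
finger_force: 30.0
[ 0.24533029  0.25495617 -2.24938209] [-0.01886028 -0.16227389 -0.01063611]
at [ 564.  -341.4   25.2] [3.1415e+00 2.0000e-04 1.6340e+00] SHIFT [-0.042 -0.002  0.306] TURN [ 0.002  0.003 -0.014]
```

```bash
python3 -m pendant '[0,0,0.08,0,0,0,1,0,0,0.08,0,0,0,1,0,0,0.08,0,0,0,1,0,0,0.05,0,0,0,1,0,0,0.05,0,0,0,1,0,0,0,0,0,0,1,0,0,0,0,0,0,1]'
python3 - <<'E'
from h import *
o=get_obs();print(o['contact_force'],o['moment']);go([564,-342.7,16],1.635)
E
```

```text
time: 39.95
tool_pos: [563.9, -341.4, 15.8]
tcp_rot: [3.142, 0.0, 1.634]
contact_force: [-3.2, 1.7, 5.8]
grip_width: 61.6
finger_force: 30.0
[-3.22870706  1.74939709  5.79455507] [ 0.31992047  0.33711795 -0.03839495]
at [ 563.9 -341.4   15.8] [3.1415e+00 2.0000e-04 1.6341e+00] SHIFT [-0.045  0.001 -0.008] TURN [ 0.001  0.003 -0.012]
```

```bash
python3 -m pendant '[0,0,0,0,0,0,-0.6,0,0,0,0,0,0,-0.6,0,0,0,0,0,0,-0.6,0,0,-0.3,0,0,0,-0.6,0,0,-0.7,0,0,0,-0.6,0,0,-1,0,0,0,-0.6,0,0.7,-1,0,0,0,-0.6,0,0,0,0,0,1,-0.3,0,0,0,0,0,1,-0.3,0,0,0,0,0,1,-0.3,0,0,0,0,0,1,-0.3,0,0,0,0,0,1,-0.3]'
python3 -m pendant '[0,0,0,0,0,1,-0.3,0,0,0,0,0,1,-0.3,0,0,0,0,0,1,-0.3,0,0,0,0,0,1,-0.3,0,0,0,0,0,1,-0.3,0,0,0,0,0,1,-0.3,0,0,0,0,0,1,-0.3,0,0,0,0,0,1,-0.3,0,0,0,0,0,1,-0.3,0,0,0,0,0,1,-0.3,0,0,0,0,0,1,-0.3,0,0,0,0,0,1,-0.3]' >/dev/null
python3 -m pendant '[0,0,0,0,0,1,-0.3,0,0,0,0,0,1,-0.3,0,0,0,0,0,1,-0.3,0,0,0,0,0,1,-0.3,0,0,0,0,0,1,-0.3,0,0,0,0,0,0.5,-0.3,0,0,0,0,0,0,-0.3,0,0,0,0,0,0,-0.3]'
python3 - <<'E'
from h import *
m,im=snap('wrist','w10')
for t,z in dict(header=38,plug=38).items():
        for d in regions_of('wrist',t)[:1]: print('R',t,round(d['score'],2),np.round(d['location'],1),[np.round(k,1) for k in rect(m,d['pixels'],z)])
for t,z in dict(header=12,mouth=25,plug=12).items():
        for d in pinpoint('wrist',t)[:1]: print(t,round(d['score'],2),np.round(d['location'],1),at(m,d['location'],z)[:2].round(1))
go([585,-340.6,15],.064)
E
```

```text
time: 41.15
tool_pos: [585.0, -340.1, 105.6]
tcp_rot: [3.141, 0.0, 1.282]
contact_force: [-0.1, 0.1, -0.1]
grip_width: 59.6
finger_force: 0.0
time: 43.15
tool_pos: [585.0, -340.1, 105.4]
tcp_rot: [3.141, -0.0, 0.064]
contact_force: [0.4, -0.0, 0.0]
grip_width: 59.5
finger_force: 0.0
R plug 0.56 [278.9 233.9] [array([ 581.7, -340.8]), array([39. , 92.1]), np.float64(3.7)]
header 0.81 [281.4 259.8] [ 544.4 -345.5]
mouth 0.85 [281.3 244.6] [ 562.4 -344.1]
plug 0.8 [277.4 212.7] [ 582.1 -340. ]
at [ 584.9 -340.   105. ] [3.1415 0.     0.0635] SHIFT [0.003 0.019 2.998] TURN [ 0.001  0.    -0.007]
```

View pics/w10.png

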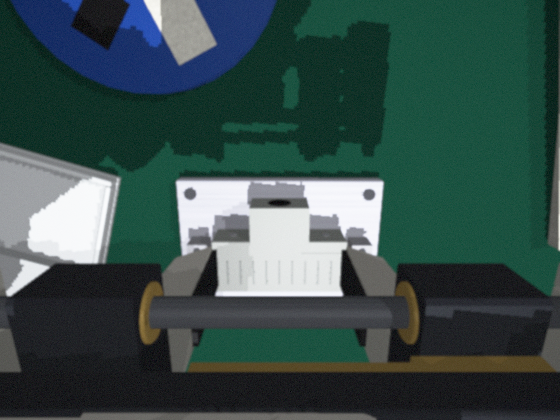

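```bash
python3 -m pendant '[0,0.02,0.8,0,0,0,-0.3,0,0,0.8,0,0,0,-0.3,0,0,0.7,0,0,0,-0.3,0,0,0.4,0,0,0,-0.3,0,0,0.28,0,0,0,-0.3,0,0,0,0,0,0,-0.3,0,0,0,0,0,0,1,0,0,0,0,0,0,1,0,0,0,0,0,0,1,0,0,0,0,0,0,1,0,0,0,0,0,0,1,0,0,0,0,0,0,1]'
python3 -m pendant '[0.03,0,0,0,0,0,1,0.03,0,0,0,0,0,1,0.03,0,0,0,0,0,1]'
python3 -m pendant '[0.05,0,0,0,0,0,1,0.05,0,0,0,0,0,1,0.1,0,0,0,0,0,1]'
```

```text
time: 44.65
tool_pos: [585.4, -340.9, 16.6]
tcp_rot: [3.141, -0.001, 0.063]
contact_force: [0.2, 0.8, 6.3]
grip_width: 39.7
finger_force: 30.0
time: 44.95
tool_pos: [586.6, -340.9, 16.6]
tcp_rot: [3.141, 0.002, 0.063]
contact_force: [-6.8, 0.1, 9.1]
grip_width: 40.0
finger_force: 30.0
time: 45.25
tool_pos: [590.0, -340.8, 16.5]
tcp_rot: [-3.141, 0.007, 0.064]
contact_force: [-20.6, -0.4, 17.5]
grip_width: 40.0
finger_force: 30.0
```

```bash
python3 -m pendant '[0,0,-0.04,0,0,0,1,0,0,0,0,0,0,1]'
python3 -m pendant '[0.05,0,0,0,0,0,1,0.05,0,0,0,0,0,1]'
python3 -m pendant '[0.05,0,0,0,0,0,1,0.05,0,0,0,0,0,1,0,0,0,0,0,0,1]'
```

```text
time: 45.45
tool_pos: [590.2, -340.6, 16.6]
tcp_rot: [-3.14, 0.007, 0.063]
contact_force: [-12.2, -1.2, 8.5]
grip_width: 39.9
finger_force: 30.0
time: 45.65
tool_pos: [591.9, -340.5, 16.6]
tcp_rot: [-3.139, 0.01, 0.063]
contact_force: [-12.1, -1.0, 7.9]
grip_width: 39.6
finger_force: 30.0
time: 45.95
tool_pos: [599.6, -339.9, 16.6]
tcp_rot: [3.141, -0.0, 0.063]
contact_force: [-0.0, 0.3, 1.3]
grip_width: 39.9
finger_force: 30.0
```

```bash
python3 -m pendant '[0.1,0,0,0,0,0,1,0.1,0,0,0,0,0,1,0.1,0,0,0,0,0,1,0.1,0,0,0,0,0,1,0.2,0,0,0,0,0,1,0,0,0,0,0,0,1]'
python3 - <<'E'
from h import *
m,im=snap('wrist','w11')
print(get_obs()['contact_force'])
cv2.imwrite('pics/w11c.png',cv2.resize(im[120:330,120:440],None,fx=2,fy=2)[:,:,::-1])
E
```

```text
time: 46.55
tool_pos: [618.5, -338.4, 16.6]
tcp_rot: [3.141, -0.001, 0.064]
contact_force: [0.0, 0.0, 0.5]
grip_width: 40.0
finger_force: 30.0
[-0.54708056  0.07611468 -0.45030918]
```

View pics/w11c.png

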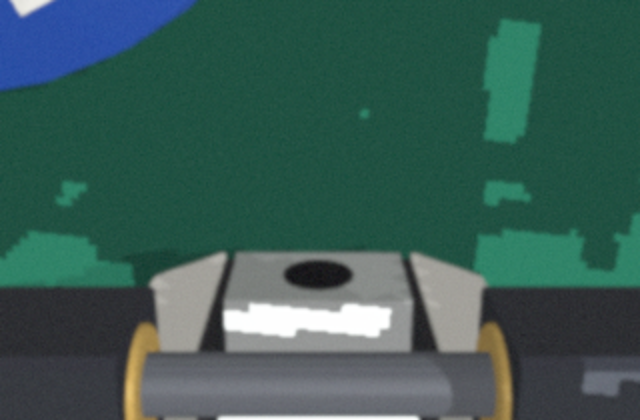

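```bash
python3 -m pendant '[0.3,0,-0.1,0,0,0,1,0.3,0,-0.4,0,0,0,1,0,0,-0.8,0,0,0,1,0,0,-0.8,0,0,0,1,0,0,-0.6,0,0,1,1,0,0,0,0,0,1,1,0,0,0,0,0,1,1,0,0,0,0,0,1,1,0,0,0,0,0,0.14,1,0,0,0,0,0,0,1,0,0,0,0,0,0,1]'
python3 - <<'E'
from h import *
m,im=snap('wrist','w12')
for t,z in dict(header=12,mouth=25,plug=12).items():
        for d in pinpoint('wrist',t)[:1]: print(t,round(d['score'],2),np.round(d['location'],1),at(m,d['location'],z)[:2].round(1))
mt,it=snap('top')
for t,z in dict(header=12,mouth=25,plug=80).items():
        for d in pinpoint('top',t)[:2]: print('top',t,round(d['score'],2),np.round(d['location'],1),at(mt,d['location'],z)[:2].round(1))
p,r=tcp();d=regions_of('wrist','plug')
if d: print('plug',d[0]['score'],[np.round(k,1) for k in rect(m,d[0]['pixels'],p[2]+21.4)],p)
go([590.8,-144.4,80],-.225)
E
```

```text
time: 47.7
tool_pos: [635.5, -337.4, 97.6]
tcp_rot: [-3.142, 0.0, -0.224]
contact_force: [-1.4, 0.3, -1.1]
grip_width: 40.0
finger_force: 30.0
plug 0.76 [278.7 268.7] [ 592.  -328.4]
top mouth 0.36 [327.5 222.4] [ 526.3 -128.8]
plug 0.9 [array([ 643.1, -339.9]), array([39.5, 22.8]), np.float64(77.2)] [ 635.54459805 -337.47515128   97.74549722]
at [ 635.5 -337.4   97.7] [ 3.1415 -0.     -0.2256] SHIFT [-2.893 -5.938  0.59 ] TURN [ 0.001 -0.    -0.009]
```

```bash
python3 -m pendant '[-0.4,-0.9,0,0,0,0,1,-0.5,-1,0,0,0,0,1,-0.5,-1,0,0,0,0,1,-0.5,-1,0,0,0,0,1,-0.5,-1,0,0,0,0,1,-0.49,-1,0,0,0,0,1,0,-0.04,0.8,0,0,0,1,0,0,0.8,0,0,0,1,0,0,0,0,0,0,1,0,0,0,0,0,0,1]'
python3 - <<'E'
from h import *
m,im=snap('wrist','w13')
for d in pinpoint('wrist','tray')[:1]: print(at(m,d['location'],0)[:2].round(1))
d=regions_of('wrist','tray');print([np.round(k,1) for k in rect(m,d[0]['pixels'],16)])
go([590.8,-144.4,9],-.225)
E
```

```text
time: 49.15
tool_pos: [591.0, -144.5, 50.0]
tcp_rot: [3.142, 0.0, -0.226]
contact_force: [-0.2, 0.4, -0.7]
grip_width: 40.0
finger_force: 30.0
[array([ 597.8, -145.9]), array([144.3,  43.8]), np.float64(77.1)]
at [ 591.8 -145.    51.1] [ 3.1412e+00 -2.5000e-03 -2.2620e-01] SHIFT [-0.041 -0.012  1.404] TURN [ 0.006 -0.036 -0.017]
```

View pics/w13.png

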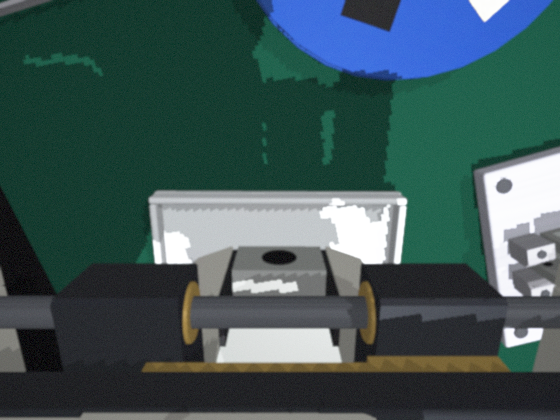

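```bash
python3 -m pendant '[0,0,0.6,0,0,0,1,0,0,0.4,0,0,0,1,0,0,0.2,0,0,0,1,0,0,0.1,0,0,0,1,0,0,0.06,0,0,0,1,0,0,0,0,0,0,1,0,0,0,0,0,0,1]'
```

```text
time: 50.0
tool_pos: [591.2, -144.5, 9.4]
tcp_rot: [3.141, -0.001, -0.226]
contact_force: [-0.1, 0.4, -1.5]
grip_width: 39.8
finger_force: 30.0
```

```bash
python3 -m pendant '[0,0,0.03,0,0,0,1,0,0,0,0,0,0,1,0,0,0,0,0,0,-0.3,0,0,0,0,0,0,-0.3,0,0,0,0,0,0,-0.3,0,0,-0.2,0,0,0,-0.3,0,0,-0.6,0,0,0,-0.3,0,0,-0.9,0,0,0,-0.3,0,0,-1,0,0,0,-0.3,0,0,-1,0,0,0,-0.3,0,0,-1,0,0,-1,-0.3,0,0,0,0,0,-1,-0.3]'
python3 -m pendant '[0,0.9,0,0,0,-1,-0.3,0,0.9,0,0,0,-1,-0.3,0,0.9,0,0,0,-1,-0.3,0,0.9,0,0,0,-1,-0.3,0,0,0,0,0,-1,-0.3,0,0,0,0,0,-1,-0.3,0,0,0,0,0,-1,-0.3,0,0,0,0,0,-1,-0.3,0,0,0,0,0,-1,-0.3,0,0,0,0,0,-1,-0.3,0,0,0,0,0,-1,-0.3,0,0,0,0,0,-1,-0.3]' >/dev/null
python3 -m pendant '[0,0,0,0,0,-1,-0.3,0,0,0,0,0,-1,-0.3,0,0,0,0,0,-1,-0.3,0,0,0,0,0,-1,-0.3,0,0,0,0,0,-1,-0.3,0,0,0,0,0,-1,-0.3,0,0,0,0,0,-1,-0.3,0,0,0,0,0,-1,-0.3,0,0,0,0,0,-1,-0.3,0,0,0,0,0,-1,-0.3,0,0,0,0,0,-1,-0.3,0,0,0,0,0,-1,-0.3]'
python3 - <<'E'
from h import *
go([548,-430,140],1.635)
E
```

```text
time: 51.2
tool_pos: [593.2, -145.2, 154.4]
tcp_rot: [3.139, -0.009, -0.083]
contact_force: [-0.2, 0.0, -0.6]
grip_width: 59.5
finger_force: 0.0
time: 53.6
tool_pos: [592.9, -252.0, 149.4]
tcp_rot: [3.141, 0.0, 1.592]
contact_force: [-0.4, -1.3, 0.0]
grip_width: 59.8
finger_force: 0.0
at [ 592.9 -252.   149.4] [3.1414e+00 2.0000e-04 1.5922e+00] SHIFT [-5.901 -1.623  0.315] TURN [ 0.003  0.002 -0.612]
```

```bash
cat >> h.py <<'E'
def look(zs,rz):
    m,im=snap('wrist')
    for t,z in zs.items():
        for d in pinpoint('wrist',t)[:2]: print(t,round(d['score'],2),np.round(d['location'],1),at(m,d['location'],z)[:2].round(1))
    for t,z in rz.items():
        for d in regions_of('wrist',t)[:2]: print('R',t,round(d['score'],2),[np.round(k,1) for k in rect(m,d['pixels'],z)])
E
python3 -c "
from h import *
look(dict(plug=4,tray=0),dict(plug=30,tray=16))"
python3 -m pendant '[-0.9,-0.4,0,0,0,-0.6,-0.3,-1,-0.4,0,0,0,0,-0.3,-1,-0.4,0,0,0,0,-0.3,-1,-0.2,0,0,0,0,-0.3,-1,0,0,0,0,0,-0.3,-1,0,0,0,0,0,-0.3,0,0,0,0,0,0,-0.3,0,0,0,0,0,0,-0.3]'
python3 -c "
from h import *
look(dict(header=12,mouth=25,nest=12,plug=12),dict(header=38,fixture=12))
go([548,-343,36],1.635)"
```

```text
plug 0.74 [275.1  57.3] [ 586.7 -142.5]
tray 0.81 [209.5  38.9] [ 534.8 -129.8]
tray 0.17 [275.9  59.5] [ 587.4 -143.7]
R plug 0.66 [array([ 571.6, -146.7]), array([80.1, 54.2]), np.float64(77.1)]
R tray 0.9 [array([ 532.2, -144.4]), array([119.2, 165.3]), np.float64(77.2)]
time: 54.65
tool_pos: [560.2, -430.9, 148.5]
tcp_rot: [-3.141, -0.001, 1.629]
contact_force: [-0.4, 0.1, -0.7]
grip_width: 59.8
finger_force: 0.0
header 0.7 [268.9  85.8] [ 546.3 -343.4]
mouth 0.79 [291.3  81.3] [ 563.2 -339.7]
R header 0.77 [array([ 547.5, -345.2]), array([ 30.9, 110.6]), np.float64(4.1)]
R fixture 0.92 [array([ 546.9, -351.2]), array([120.2, 134.9]), np.float64(3.4)]
at [ 560.9 -430.   149.4] [3.1414e+00 2.0000e-04 1.6322e+00] SHIFT [ 2.92  -0.251  3.779] TURN [ 0.003  0.003 -0.041]
```

```bash
python3 -m pendant '[0.9,-0.15,0.7,0,0,0,-0.3,1,-0.1,0.7,0,0,0,-0.3,1,0,0.7,0,0,0,-0.3,0,0,0.7,0,0,0,-0.3,0,0,0.5,0,0,0,-0.3,0,0,0.4,0,0,0,-0.3,0,0,0,0,0,0,-0.3,0,0,0,0,0,0,-0.3]'
python3 -c "
from h import *
go([547.7,-343.2,25],1.635)"
```

```text
time: 55.8
tool_pos: [548.0, -345.1, 38.3]
tcp_rot: [3.141, 0.001, 1.631]
contact_force: [-0.2, -0.1, 0.4]
grip_width: 59.9
finger_force: 0.0
at [ 548.  -345.1   38.3] [3.1411e+00 5.0000e-04 1.6306e+00] SHIFT [ 0.065 -0.007  0.444] TURN [ 0.007  0.007 -0.063]
```

```bash
python3 -m pendant '[0.06,0,0.3,0,0,0,-0.3,0,0,0.14,0,0,0,-0.3,0,0,0,0,0,0,-0.3,0,0,0,0,0,0,1,0,0,0,0,0,0,1,0,0,0,0,0,0,1,0,0,0,0,0,0,1,0,0,0,0,0,0,1,0,0,0,0,0,0,1,0,0,0,0,0,0,1]'
python3 -m pendant '[0,0,-0.2,0,0,0,1,0,0,-0.4,0,0,0,1,0,0,-0.6,0,0,0,1,0,0,-0.8,0,0,0,1,0,0,-0.6,0,0,1,1,0,0,0,0,0,1,1,0,0,0,0,0,1,1,0,0,0,0,0,1.0,1,0,0,0,0,0,0.1,1,0,0,0,0,0,0,1]'
python3 -c "
from h import *
go([495.7,-122.7,80],1.346)"
```

```text
time: 56.8
tool_pos: [547.8, -342.7, 25.1]
tcp_rot: [3.141, 0.0, 1.631]
contact_force: [0.5, -0.8, 1.8]
grip_width: 29.5
finger_force: 30.0
time: 57.8
tool_pos: [547.8, -342.6, 103.4]
tcp_rot: [3.141, 0.0, 1.347]
contact_force: [0.9, -0.4, -1.8]
grip_width: 29.6
finger_force: 30.0
at [ 547.8 -342.6  103.4] [3.1410e+00 3.0000e-04 1.3465e+00] SHIFT [ 6.762 -3.323  0.777] TURN [0.008 0.004 0.008]
```

```bash
python3 -m pendant '[0.8,-0.4,0,0,0,0,1,0.9,-0.45,0,0,0,0,1,1,-0.5,0,0,0,0,1,1,-0.5,0,0,0,0,1,1,-0.5,0,0,0,0,1,1,-0.5,0,0,0,0,1,1,-0.45,0,0,0,0,1,0,0,0.8,0,0,0,1,0,0,0.8,0,0,0,1,0,0,0,0,0,0,1,0,0,0,0,0,0,1]'
python3 -c "
from h import *
look(dict(header=40,tray=0),dict(header=64,tray=16))
go([495.7,-122.7,17],1.346)"
```

```text
time: 58.9
tool_pos: [496.3, -124.6, 55.2]
tcp_rot: [-3.141, 0.0, 1.346]
contact_force: [-0.3, -0.8, -1.3]
grip_width: 29.1
finger_force: 30.0
header 0.7 [277.9 258.2] [ 494.5 -127.4]
tray 0.81 [338.3 222.7] [ 533.  -130.1]
R header 0.69 [array([ 500.8, -101.1]), array([70.8, 31.5]), np.float64(77.1)]
R tray 0.57 [array([ 539.1, -113.4]), array([109.2, 165.1]), np.float64(76.5)]
at [ 496.8 -125.    55.8] [3.1397e+00 4.0000e-04 1.3449e+00] SHIFT [ 0.067 -0.055  1.293] TURN [ 0.027  0.006 -0.016]
```

```bash
python3 -m pendant '[0.06,-0.04,0.5,0,0,0,1,0,0,0.4,0,0,0,1,0,0,0.2,0,0,0,1,0,0,0.08,0,0,0,1,0,0,0.05,0,0,0,1,0,0,0,0,0,0,1,0,0,0,0,0,0,1]'
```

```text
time: 59.85
tool_pos: [495.7, -122.6, 18.2]
tcp_rot: [3.141, 0.0, 1.345]
contact_force: [0.0, -0.8, -0.8]
grip_width: 29.5
finger_force: 30.0
```

```bash
python3 -m pendant '[0,0,0.03,0,0,0,1,0,0,0.02,0,0,0,1,0,0,0,0,0,0,1]'
```

```text
time: 60.15
tool_pos: [495.7, -122.6, 17.0]
tcp_rot: [3.141, 0.0, 1.345]
contact_force: [-0.5, 0.6, 4.6]
grip_width: 29.4
finger_force: 30.0
```

```bash
python3 -m pendant '[0,0,0,0,0,0,0.1,0,0,0,0,0,0,0.1,0,0,0,0,0,0,0.1,0,0,-0.2,0,0,0,0.1,0,0,-0.6,0,0,0,0.1,0,0,-1,0,0,0,0.1,-0.3,0.1,-1,0,0,0,0.1,-0.8,0.3,-1,0,0,0,0.1,-1,0.3,-1,0,0,0,0.1,-1,0.3,0,0,0,0,0.1,-0.6,0.1,0,0,0,0,0.1,0,0,0,0,0,0,0.1]'
python3 -m pendant '[0,0,0,0,0,0,0.1,0,0,0,0,0,0,0.1]'
python3 -c "
from h import *
look(dict(header=4,plug=4,mouth=17,tray=0),dict(header=30,plug=30,tray=16))
go([561,110,250],1.571)"
```

```text
time: 61.35
tool_pos: [502.0, -239.8, 159.9]
tcp_rot: [-3.141, 0.0, 1.342]
contact_force: [0.3, -0.1, -0.6]
grip_width: 41.3
finger_force: 0.0
time: 61.55
tool_pos: [502.3, -236.7, 159.7]
tcp_rot: [-3.14, -0.001, 1.346]
contact_force: [-0.2, 0.0, 0.3]
grip_width: 41.3
finger_force: 0.0
header 0.56 [242.6  61. ] [ 496.5 -124.8]
plug 0.74 [356.3  60.8] [ 587.2 -145.3]
mouth 0.78 [262.   53.7] [ 513.5 -124.5]
tray 0.9 [290.   60.4] [ 534.6 -132.6]
R header 0.56 [array([ 493. , -133.3]), array([94.6, 31.4]), np.float64(77.2)]
R plug 0.95 [array([ 570.8, -145.1]), array([83. , 57.8]), np.float64(77.0)]
R plug 0.21 [array([ 542.9, -295.9]), array([112.6,  75.1]), np.float64(3.9)]
R tray 0.97 [array([ 530.9, -147.6]), array([112.4, 165.7]), np.float64(77.1)]
at [ 502.8 -237.8  160.4] [-3.1415  0.      1.3455] SHIFT [11.733 -0.699 -2.987] TURN [-1.000e-03  0.000e+00 -3.231e+00]
```

```bash
python3 -m pendant '[1,0,-0.6,0,0,-1,0.1,1,0,-0.6,0,0,-1,0.1,1,0,-0.6,0,0,-1,0.1,1,0,-0.6,0,0,-0.2,0.1,1,0,-0.6,0,0,0,0.1,1,0,0,0,0,0,0.1,1,0,0,0,0,0,0.1,1,0,0,0,0,0,0.1,1,0,0,0,0,0,0.1,1,0,0,0,0,0,0.1,1,0,0,0,0,0,0.1,0.5,0,0,0,0,0,0.1]'
python3 -m pendant '[0,0,0,0,0,0,0.1,0,0,0,0,0,0,0.1]'
python3 -c "
from h import *
look(dict(box_a=4,tube_a=4,pack_near=4),dict(box_a=32,tube_a=16,pack_near=28,bin=55))
m,im=snap('side')
for t in ('box_a','tube_a','pack_near','spare_pack'):
    for d in pinpoint('side',t)[:3]: print('side',t,round(d['score'],2),np.round(d['location'],1),at(m,d['location'],4)[:2].round(1))
"
```

```text
time: 63.15
tool_pos: [517.5, 107.8, 250.5]
tcp_rot: [3.141, -0.0, 1.57]
contact_force: [-0.3, 0.0, -0.1]
grip_width: 41.4
finger_force: 0.0
time: 63.35
tool_pos: [517.8, 105.0, 250.3]
tcp_rot: [-3.142, 0.001, 1.569]
contact_force: [-0.7, -1.2, -0.8]
grip_width: 41.1
finger_force: 0.0
box_a 0.74 [264.3  48.7] [502.  233.4]
box_a 0.64 [371.1  47.8] [613.4 234.2]
pack_near 0.6 [250.8 161.6] [485.1 114.9]
R box_a 0.97 [array([504.3, 234.7]), array([33.7, 57.4]), np.float64(89.9)]
R box_a 0.82 [array([307.3, 266.2]), array([11.8, 43.9]), np.float64(89.9)]
R tube_a 0.26 [array([735.8,  30.9]), array([30.2, 40.5]), np.float64(1.0)]
R pack_near 0.73 [array([483.5, 114.9]), array([45.7, 91.3]), np.float64(1.8)]
R bin 0.61 [array([566.4, 140. ]), array([259.4, 266.4]), np.float64(2.9)]
side box_a 0.91 [269.  313.9] [503.2 236.3]
side box_a 0.7 [214.2 300.7] [615.3 231.5]
side box_a 0.67 [225.4 157.9] [ 761.5 -250. ]
side tube_a 0.77 [217.5 345.8] [574.4 324.5]
side tube_a 0.7 [227.  159.3] [ 754.8 -244.4]
side tube_a 0.68 [227.9 332.8] [565.3 294.5]
side pack_near 0.57 [297.5 269.7] [474.3 113.8]
side spare_pack 0.7 [212.7 302. ] [617.1 235.2]
side spare_pack 0.6 [294.5 272. ] [479.  121.5]
side spare_pack 0.58 [356.3 230.2] [368.1 -37.5]
```

```bash
python3 -m pendant '[1,0.3,0,0,0,0,0.1,1,0.3,0,0,0,0,0.1,1,0.3,0,0,0,0,0.1,1,0.3,0,0,0,0,0.1,0,0,0,0,0,0,0.1,0,0,0,0,0,0,0.1]'
python3 -c "
from h import *
look(dict(box_a=4,tube_a=4,tube_a_end1=10,tube_a_end2=10,pack_far=4,bin=0),dict(tube_a=16,bin=55))
m,im=snap('side')
for d in regions_of('side','tube_a')[:3]: print(d['score'],d['location'],[np.round(k,1) for k in rect(m,d['pixels'],16)])
"
```

```text
time: 64.6
tool_pos: [553.7, 225.9, 249.9]
tcp_rot: [-3.141, 0.001, 1.57]
contact_force: [0.5, -0.3, -0.1]
grip_width: 41.5
finger_force: 0.0
box_a 0.67 [332.9 160.9] [614.4 236.6]
box_a 0.58 [ 41.7 107.8] [294.2 294.8]
tube_a 0.66 [298.1  85.4] [573.5 318. ]
tube_a 0.59 [290.2 187.4] [566.1 205.6]
tube_a_end1 0.87 [377.5 101.6] [658.4 301.3]
tube_a_end1 0.82 [189.7 104.2] [457.4 298.7]
tube_a_end2 0.87 [377.5 101.6] [658.4 301.3]
tube_a_end2 0.82 [189.7 104.2] [457.4 298.7]
pack_far 0.83 [364.7 251.6] [658.4 124.6]
bin 0.58 [290.4 190.2] [566.5 201.3]
R tube_a 0.73 [array([575.3, 319.9]), array([199.6,  22.1]), np.float64(0.6)]
R tube_a 0.59 [array([557.3, 299.5]), array([199.5,  20. ]), np.float64(0.7)]
R bin 0.82 [array([561.3, 243.4]), array([259.6, 300.9]), np.float64(2.8)]
0.81 [217.7, 344.1] [array([574.5, 325.3]), array([202.2,  28.7]), np.float64(0.0)]
0.56 [234.6, 334.3] [array([556.7, 302.9]), array([ 26.7, 200.9]), np.float64(88.8)]
```

```bash
python3 -c "
from plant import *
print(close_job())"
```

```text
the job is handed in; nothing more can be done
None
```

The job is done and handed in at about 65 s. The plug was pulled off in the fixture, the header and plug lie flat in separate tray compartments, and both tubes, both white cartons and both packs lie inside the bin (one tube was knocked aside but is still flat in it). I confirmed the final state with the detection networks only, having used all 14 picture views, and did not re-check the bench bystanders.

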